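# Put up cane-sugar rounds in the snap-lid canister

### The job

Put the cane-sugar rounds up for storage: stack them flat in the clear canister, on top of any already in it, until the top of the stack is level with the fill line, and leave the spare rounds lying out on the board or worktop. Then lay the terracotta keeper disc flat on top of the stack, set the lid squarely on the canister, and press down the six tabs round the lid's edge one by one until every one is fully home. Leave the canister standing upright and the spice jar, salt cellar and timer where they are.

Things in the scene. Friction and masses are not known exactly. Their poses are not given: they have to be found in the camera images.
- lid_knob (a point): middle of the lid's steel knob, 34 mm above the lid's origin; knob 28 mm across, standing on the hub up to 43 mm above the origin; grip it with fingertips at least 24 mm above the origin to clear the raised tabs
- canister: clear storage canister, loose, about 1 kg: upright tube 80 mm across, bore 70 mm, floor 8 mm thick, 111 mm tall; over its top 12 mm the bore flares to 80 mm, inside a flange 100 mm across. Origin at the centre of its underside, z up. Four rounds reach its fill line, the keeper goes above them. It may start with a round in it
- fill_line (a point): centre of the dark fill line that runs round the canister, 88 mm above its underside (80 mm above its inner floor)
- canister_mouth (a point): centre of the canister's mouth, level with the rim, 111 mm above its underside
- sugar_board: the pale wooden cutting board, fixed, 220 x 340 x 14 mm (x, y, z); origin at the centre of its underside; the rounds and the keeper disc lie on its top, 14 mm up
- keeper: terracotta keeper disc: flat disc, 64 mm across and 14 mm thick, with a shallow dimple in its top, 70 g; thinner than the rounds; origin at the centre of its underside, z its axis; starts on the board
- lid: white snap lid, loose, 0.2 kg, 112 mm across, gasketed. Origin at the centre of the underside of its plug, z up. Plug 6 mm high, tapering from 76 to 69 mm: it goes into the mouth until the 100 mm flat above it rests on the rim, the origin then 105 mm above the canister's underside. Hub 60 mm across, top 13 mm above the origin. Rim: six tabs, tab_0 to tab_5, counter-clockwise from above
- spice: red-capped spice jar, 45 mm across, 106 mm tall, bystander that stays where it is
- salt: glass salt cellar, 44 mm across, 90 mm tall, bystander that stays where it is
- timer: small green kitchen timer, 26 x 64 x 54 mm, bystander that stays where it is
- round_a: hard pressed cane-sugar round: a light-brown flat disc, 64 mm across and 20 mm thick, 70 g; origin at the centre of its underside, z its axis; starts on the board
- round_b: hard pressed cane-sugar round: a light-brown flat disc, 64 mm across and 20 mm thick, 70 g; origin at the centre of its underside, z its axis; starts on the board
- round_c: hard pressed cane-sugar round: a light-brown flat disc, 64 mm across and 20 mm thick, 70 g; origin at the centre of its underside, z its axis; starts on the board
- round_d: hard pressed cane-sugar round: a light-brown flat disc, 64 mm across and 20 mm thick, 70 g; origin at the centre of its underside, z its axis; starts on the board
- round_e: hard pressed cane-sugar round: a light-brown flat disc, 64 mm across and 20 mm thick, 70 g; origin at the centre of its underside, z its axis; starts on the board; may be absent
- round_f: hard pressed cane-sugar round: a light-brown flat disc, 64 mm across and 20 mm thick, 70 g; origin at the centre of its underside, z its axis; if present, starts inside the canister; may be absent
- tab_0 (a joint): how far tab 0 of the lid is pressed down, m: 0 = raised, upper face 17 mm above the lid's origin; 0.004 = home, flush with the hub. Takes about 7 N and stays where left. Centred 0 degrees from the lid's x axis, spans 55 degrees and 31 to 56 mm from the axis: press at 44 mm
- tab_1 (a joint): how far tab 1 of the lid is pressed down, m: 0 = raised, upper face 17 mm above the lid's origin; 0.004 = home, flush with the hub. Takes about 7 N and stays where left. Centred 60 degrees from the lid's x axis, spans 55 degrees and 31 to 56 mm from the axis: press at 44 mm
- tab_2 (a joint): how far tab 2 of the lid is pressed down, m: 0 = raised, upper face 17 mm above the lid's origin; 0.004 = home, flush with the hub. Takes about 7 N and stays where left. Centred 120 degrees from the lid's x axis, spans 55 degrees and 31 to 56 mm from the axis: press at 44 mm
- tab_3 (a joint): how far tab 3 of the lid is pressed down, m: 0 = raised, upper face 17 mm above the lid's origin; 0.004 = home, flush with the hub. Takes about 7 N and stays where left. Centred 180 degrees from the lid's x axis, spans 55 degrees and 31 to 56 mm from the axis: press at 44 mm
- tab_4 (a joint): how far tab 4 of the lid is pressed down, m: 0 = raised, upper face 17 mm above the lid's origin; 0.004 = home, flush with the hub. Takes about 7 N and stays where left. Centred 240 degrees from the lid's x axis, spans 55 degrees and 31 to 56 mm from the axis: press at 44 mm
- tab_5 (a joint): how far tab 5 of the lid is pressed down, m: 0 = raised, upper face 17 mm above the lid's origin; 0.004 = home, flush with the hub. Takes about 7 N and stays where left. Centred 300 degrees from the lid's x axis, spans 55 degrees and 31 to 56 mm from the axis: press at 44 mm
Not all that is in view belongs to the job. Leave any purple look-alike of the round_d alone. What is shaped like the round_c but purple is not meant.

How it is judged:
On the way, in this order (a step that is already met when the one before it is completed fails the run):
1. the stack of rounds in the canister reaches the fill line (((z of round_a in the frame of canister between 0.064 and 0.072 m and horizontal distance between round_a and canister below 0.012 m and angle between the z axis of round_a and the z axis of canister, either way round below 0.07 rad) or (z of round_b in the frame of canister between 0.064 and 0.072 m and horizontal distance between round_b and canister below 0.012 m and angle between the z axis of round_b and the z axis of canister, either way round below 0.07 rad) or (z of round_c in the frame of canister between 0.064 and 0.072 m and horizontal distance between round_c and canister below 0.012 m and angle between the z axis of round_c and the z axis of canister, either way round below 0.07 rad) or (z of round_d in the frame of canister between 0.064 and 0.072 m and horizontal distance between round_d and canister below 0.012 m and angle between the z axis of round_d and the z axis of canister, either way round below 0.07 rad) or (z of round_e in the frame of canister between 0.064 and 0.072 m and horizontal distance between round_e and canister below 0.012 m and angle between the z axis of round_e and the z axis of canister, either way round below 0.07 rad) or (z of round_f in the frame of canister between 0.064 and 0.072 m and horizontal distance between round_f and canister below 0.012 m and angle between the z axis of round_f and the z axis of canister, either way round below 0.07 rad))), for 0.2 s.
2. the keeper disc lies flat on the full stack (((z of round_a in the frame of canister between 0.064 and 0.072 m and horizontal distance between round_a and canister below 0.012 m and angle between the z axis of round_a and the z axis of canister, either way round below 0.07 rad) or (z of round_b in the frame of canister between 0.064 and 0.072 m and horizontal distance between round_b and canister below 0.012 m and angle between the z axis of round_b and the z axis of canister, either way round below 0.07 rad) or (z of round_c in the frame of canister between 0.064 and 0.072 m and horizontal distance between round_c and canister below 0.012 m and angle between the z axis of round_c and the z axis of canister, either way round below 0.07 rad) or (z of round_d in the frame of canister between 0.064 and 0.072 m and horizontal distance between round_d and canister below 0.012 m and angle between the z axis of round_d and the z axis of canister, either way round below 0.07 rad) or (z of round_e in the frame of canister between 0.064 and 0.072 m and horizontal distance between round_e and canister below 0.012 m and angle between the z axis of round_e and the z axis of canister, either way round below 0.07 rad) or (z of round_f in the frame of canister between 0.064 and 0.072 m and horizontal distance between round_f and canister below 0.012 m and angle between the z axis of round_f and the z axis of canister, either way round below 0.07 rad)) and z of keeper in the frame of canister between 0.084 and 0.092 m and horizontal distance between keeper and canister below 0.012 m and angle between the z axis of keeper and the z axis of canister, either way round below 0.07 rad), for 0.2 s.
3. the lid sits on the canister's rim, plug in the mouth (z of keeper in the frame of canister between 0.084 and 0.092 m and horizontal distance between keeper and canister below 0.012 m and angle between the z axis of keeper and the z axis of canister, either way round below 0.07 rad and horizontal distance between lid and canister below 0.006 m and z of lid in the frame of canister between 0.102 and 0.1075 m and angle between the z axis of lid and the z axis of canister, either way round below 0.05 rad), for 0.2 s.
4. all six tabs are pressed home (horizontal distance between lid and canister below 0.006 m and z of lid in the frame of canister between 0.102 and 0.1075 m and angle between the z axis of lid and the z axis of canister, either way round below 0.05 rad and value of joint each of tab_0, tab_1, tab_2, tab_3, tab_4, tab_5 above 0.003 m), for 0.2 s.
At the end, for the whole second after the job is handed in: Top of the fourth round level with the fill line and keeper flat on it (4 mm, 4 degrees); lid resting on the rim (6 mm sideways, 3 degrees), each tab at least 3 of its 4 mm down; other rounds lying on board or worktop, 60 mm or more from the canister's axis; canister upright, all at rest (all of step 2 and all of step 4 and (horizontal distance between round_a and canister below 0.012 m or (horizontal distance between round_a and canister above 0.06 m and height (world z) of round_a below 0.03 m)) and (horizontal distance between round_b and canister below 0.012 m or (horizontal distance between round_b and canister above 0.06 m and height (world z) of round_b below 0.03 m)) and (horizontal distance between round_c and canister below 0.012 m or (horizontal distance between round_c and canister above 0.06 m and height (world z) of round_c below 0.03 m)) and (horizontal distance between round_d and canister below 0.012 m or (horizontal distance between round_d and canister above 0.06 m and height (world z) of round_d below 0.03 m)) and (horizontal distance between round_e and canister below 0.012 m or (horizontal distance between round_e and canister above 0.06 m and height (world z) of round_e below 0.03 m)) and (horizontal distance between round_f and canister below 0.012 m or (horizontal distance between round_f and canister above 0.06 m and height (world z) of round_f below 0.03 m)) and angle between canister's own z axis and vertical below 0.05 rad and height (world z) of canister below 0.01 m and linear speed of each of canister, lid, keeper below 0.02 m/s); the robot touches nothing.
It fails at once if the canister is tipped by more than 20 degrees (angle between canister's own z axis and vertical above 0.35 rad).
It fails at once if the spice jar is pushed more than 3 cm or tipped (distance of spice from where it was at the start of the episode above 0.03 m or angle between spice's own z axis and vertical above 0.5 rad).
It fails at once if the salt cellar is pushed more than 3 cm or tipped (distance of salt from where it was at the start of the episode above 0.03 m or angle between salt's own z axis and vertical above 0.5 rad).
It fails at once if the timer is pushed more than 3 cm or tipped (distance of timer from where it was at the start of the episode above 0.03 m or angle between timer's own z axis and vertical above 0.5 rad).
Of round_e, round_f only 1 to 2 are there at a start; the rules pass over those that are not, and their reading is None.
At some moment in a run one of lid, keeper, round_a, round_b may be knocked a few centimetres aside while the robot is not near it.
It also fails if it takes over 210 s, if anything falls off the work surface, if the arm or the gripper's body presses on something with over 40 N, if the wrist force passes 120 N, or if a joint passes its speed limit or range.

### The arm

A 6-joint arm with a two-finger parallel gripper is mounted at the origin on a cart in front of the work surface, level with it; the furniture and walls round the work are solid. World frame = base frame: x ahead of the robot, y to its left, z up, the work surface at z = 0. Lengths are in m, angles in rad, forces in N, time in s.
With the tool pointing down it reaches from about 0.225 to 0.875 m from the base axis. Payload 3.4 kg.
Tool frame: the origin (TCP) lies at the very end of the fingers, on their centre line; the grasp point (between the pads) lies 19 mm behind it; z points along the fingers, y is the direction in which the jaws open and shut (so a half turn about z gives the same grasp; the last joint's range is limited). The gripper opens to 85 mm and grips with 20 to 120 N. Pads are 22 mm wide; open, the fingers measure 114 mm over their backs; the gripper's body (76 mm by 85 mm) begins 54 mm behind the grasp point. The pads swing forward as they close: fully open they stand 13 mm farther back than shut.
Start: joints at [1.207, 0.276, 1.505, -0, 1.361, -0.121], TCP at [0.138, 0.558, 0.231] pointing down, gripper open.
Joint ranges: [-2.89, 2.89], [-0.75, 2.08], [0.22, 2.7], [-1.18, 4.32], [0.11, 2.71], [-2.7, 2.7]. Speed limits (rad/s): [2.57, 2.57, 3.14, 3.14, 3.14, 3.14].

### API

Orientations are given as a unit quaternion [w, x, y, z].
In Python, from rig import manip gives the robot as it stands. The module is installed in compiled form; this text tells all that it offers.
- The arm moves only by the tool carry_out, never from a script. Its argument "moves" is one flat list of numbers, 5 for each row, row after row: the opening in per cent of the stroke, from 0 (shut) to 100 (fully open), then the shift along the world's x, y, z in cm, then the turn about the world's z in rad. A call has exactly 10 rows; each row shifts and turns the commanded pose from where the row before left it; what a row does not reach is not made up. A row lasts 1/10 s, in which the tool goes at most 50 mm and 8.59 degrees, less where a joint would pass 70% of its speed; a pose out of reach is approached as far as the arm can. A call is refused whole if a number of a shift passes 5 or a number of a turn 0.15, either way. A call with a gripper value outside its range is refused whole. The fingers move at their own pace and stop on an object; "squeeze" is the grip in N (left out, the last holds). Time passes only in rows, so rows that do not move let the fingers close, or fill a call up. It gives the time, the measured TCP pose, the force and the opening at its end, in the units of the state.
- manip.get_state(): the state, without advancing time (a new reading comes with each control period).
- manip.get_image(name): name is "side" or "top" or "wrist"; returns the picture (480x640x3 uint8, red, green, blue); there is no depth.
- manip.camera_info(name): a dict with "fov_y" (degrees; the focal length in pixels is half the picture's height over the tangent of half this angle, whatever the lens; pixels are square), "cx", "cy" (the principal point, pixels), "rvec" (rotation vector, rad) and "tvec" (3), from world to camera coordinates, as OpenCV has them; the wrist camera has in their place "hand_eye" (4x4, takes a point from camera to tool coordinates, whose origin is the TCP and whose axes are the flange's). Camera axes: x right, y down, z forward; pixel columns grow to the right and rows downward; lengths in m; the calibration is good to about 2 mm. A picture is of the moment at which its call begins: read the wrist's pose just before it. camera_info takes no time and is no camera call.
- manip.sign_off(): hands the job in, once; it reports no verdict.
The state is a dict: "clock": time; "qpos": joint angles; "qd": joint speeds; "effort": joint torques, N m; "position": TCP position; "ee_rot": TCP orientation; "contact_force": force on the tool from outside, world axes, zero at the start; "moment": the same for the moment, N m; "width": finger opening in m.
Only numpy, scipy, OpenCV 4.12 (cv2) and the standard library are available. Lean on these libraries where they do the work, as an engineer would, in place of code of your own. Each camera call takes 0.05 s, during which the arm holds its last target. There are 200 camera calls.

## Working session

There is one attempt and no reset: what is moved stays moved. The work goes in short steps, Python scripts to look and compute and a tool call to move; the robot and the scene stay as the last step left them, time stands still between calls to the robot, and variables do not carry over. Pictures are saved under pics/ and viewed, about 12 in all and at most 16, crops included, and the job is handed in when it is done.

Besides the shell and the picture viewer there is one more tool, called after "Emit:" as name(argument=value, ...) on one line, values as JSON. carry_out: Moves the arm, as the interface text tells. Its arguments: {"type":"object","properties":{"moves":{"type":"array","items":{"type":"number"}},"squeeze":{"type":"number"}},"required":["moves"]}

```bash
mkdir -p pics; cat > h.py <<'E'
import numpy as np, cv2
from rig import manip
from scipy.spatial.transform import Rotation as R
def cam(n, st=None):
    c=manip.camera_info(n); f=240/np.tan(np.radians(c['fov_y'])/2)
    if 'rvec' in c:
        Rm=cv2.Rodrigues(np.array(c['rvec'],float))[0]; t=np.array(c['tvec'],float).ravel()
    else:
        q=st['ee_rot']; T=np.eye(4); T[:3,:3]=R.from_quat([q[1],q[2],q[3],q[0]]).as_matrix(); T[:3,3]=st['position']
        M=np.linalg.inv(T@np.array(c['hand_eye'])); Rm=M[:3,:3]; t=M[:3,3]
    return f,c['cx'],c['cy'],Rm,t
def ray(C,u,v,z):
    f,cx,cy,Rm,t=C; o=-Rm.T@t; d=Rm.T@np.array([(u-cx)/f,(v-cy)/f,1]); return o+d*(z-o[2])/d[2]
def proj(C,p):
    f,cx,cy,Rm,t=C; q=Rm@np.array(p,float)+t; return np.array([f*q[0]/q[2]+cx,f*q[1]/q[2]+cy])
def shot(n,fn):
    st=manip.get_state(); im=manip.get_image(n); cv2.imwrite('pics/'+fn,im[:,:,::-1]); return st,im
E
python3 - <<'E'
from h import *
for n in('top','side','wrist'):
    shot(n,n+'0.png'); print(n,manip.camera_info(n))
s=manip.get_state();print(s)
E
```

```text
top {'fov_y': 46.14449361486722, 'cx': 333.4284347528099, 'cy': 232.59087246754657, 'rvec': array([ 2.13706098, -2.1110955 ,  0.20031352]), 'tvec': array([0.06623459, 0.57886389, 1.51608203])}
side {'fov_y': 50.79877754140087, 'cx': 321.32554143588, 'cy': 228.4821294212408, 'rvec': array([ 1.89145878, -0.4376579 ,  0.2839717 ]), 'tvec': array([-0.46124893,  0.21689881,  1.00292404])}
wrist {'fov_y': 64.7922108185709, 'cx': 326.1598902784188, 'cy': 242.82927543675692, 'hand_eye': array([[ 1.40613464e-03, -9.55154065e-01, -2.96105951e-01,
         7.53947572e-02],
       [ 9.99998967e-01,  1.43086280e-03,  1.33191427e-04,
         2.97485844e-04],
       [ 2.96468657e-04, -2.96105833e-01,  9.55155091e-01,
        -1.42855554e-01],
       [ 0.00000000e+00,  0.00000000e+00,  0.00000000e+00,
         1.00000000e+00]])}
{'clock': 0.15, 'qpos': array([ 1.20699670e+00,  2.76466360e-01,  1.50582911e+00,  1.36673612e-05,
        1.36070322e+00, -1.21013774e-01]), 'qd': array([ 0.00033121, -0.00168509, -0.00422296,  0.00062394, -0.00054063,
        0.00143654]), 'effort': array([-4.14257611e-04, -4.17149842e+01, -2.46032703e+01, -4.05656256e-04,
        7.56471825e-03,  3.57404453e-07]), 'position': array([0.13810396, 0.5577703 , 0.23063421]), 'ee_rot': array([-1.75238800e-04,  1.21096390e-01,  9.92640504e-01, -6.80858096e-04]), 'contact_force': array([ 0.72544396, -0.20212175, -0.9168438 ]), 'moment': array([ 0.0145222 , -0.01004087, -0.00546076]), 'width': 0.08561018827229894}
```

View pics/top0.png

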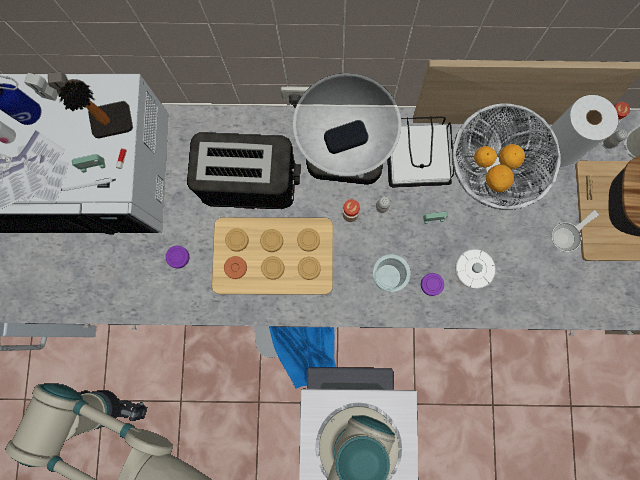

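View pics/side0.png

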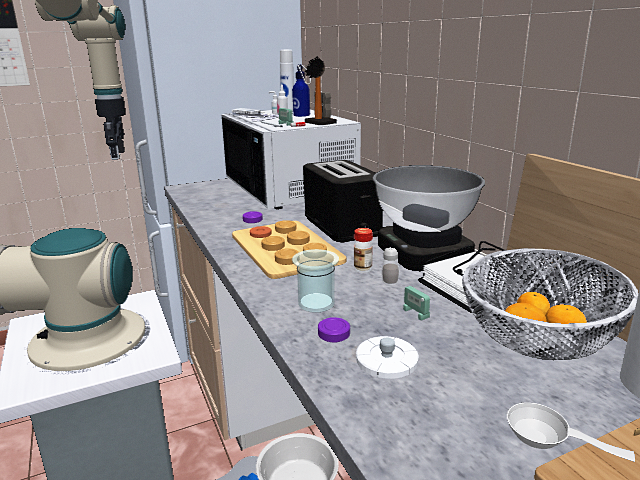

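The top view shows five brown rounds on the board at (237,239), (272,240), (308,239), (272,268), (309,268). The terracotta keeper is at (235,267), the canister at (391,273) and the lid at (476,269). The purple discs at (177,257) and (432,284) are decoys, so I'll leave them. Next I'll check inside the canister and measure positions.

```bash
python3 - <<'E'
from h import *
t=cv2.imread('pics/top0.png'); s=cv2.imread('pics/side0.png')
def cr(i,x,y,w,h): return cv2.resize(i[y:y+h,x:x+w],(400,300),interpolation=cv2.INTER_CUBIC)
a=np.vstack([np.hstack([cr(t,351,243,80,60),cr(s,276,245,80,60)]),np.hstack([cr(t,436,239,80,60),cr(t,205,213,133,90)])])
cv2.imwrite('pics/crop1.png',a)
C=cam('top'); hsv=cv2.cvtColor(t,cv2.COLOR_BGR2HSV)
b=hsv[213:300,208:338]; 
for p in [(237,239),(272,240),(235,267),(225,255),(391,276),(432,284)]: print(p,hsv[p[1],p[0]])
g=cv2.cvtColor(t,cv2.COLOR_BGR2GRAY)
for (u,v) in [(237,239),(272,240),(308,239),(272,268),(309,268)]: print('round',ray(C,u,v,.034).round(3))
print('keeper',ray(C,235,267,.028).round(3)); print('lid',ray(C,476,268.5,.013).round(3),'can',ray(C,391,273,.111).round(3))
print(C[3:], -C[3].T@C[4])
for n,p,z in [('spice',(351,209),.106),('salt',(384,204),.09),('timer',(435,217),.05),('purp',(432,284),.02)]: print(n,ray(C,*p,z).round(3))
E
```

```text
(237, 239) [ 19 123 181]
(272, 240) [ 19 125 180]
(235, 267) [ 10 152 176]
(225, 255) [ 19  96 201]
(391, 276) [ 88  21 185]
(432, 284) [139 136 169]
round [0.56  0.345 0.034]
round [0.558 0.246 0.034]
round [0.563 0.145 0.034]
round [0.479 0.243 0.034]
round [0.48  0.14  0.034]
keeper [0.481 0.348 0.028]
lid [ 0.487 -0.331  0.013] can [ 0.46  -0.08   0.111]
(array([[ 1.19914877e-02, -9.99925018e-01,  2.48229054e-03],
       [-9.82547171e-01, -1.22438589e-02, -1.85610195e-01],
       [ 1.85626670e-01, -2.13225174e-04, -9.82620320e-01]]), array([0.06623459, 0.57886389, 1.51608203])) [0.28654157 0.07364042 1.59701163]
spice [0.634 0.026 0.106]
salt [ 0.653 -0.065  0.09 ]
timer [ 0.627 -0.212  0.05 ]
purp [ 0.441 -0.205  0.02 ]
```

View pics/crop1.png

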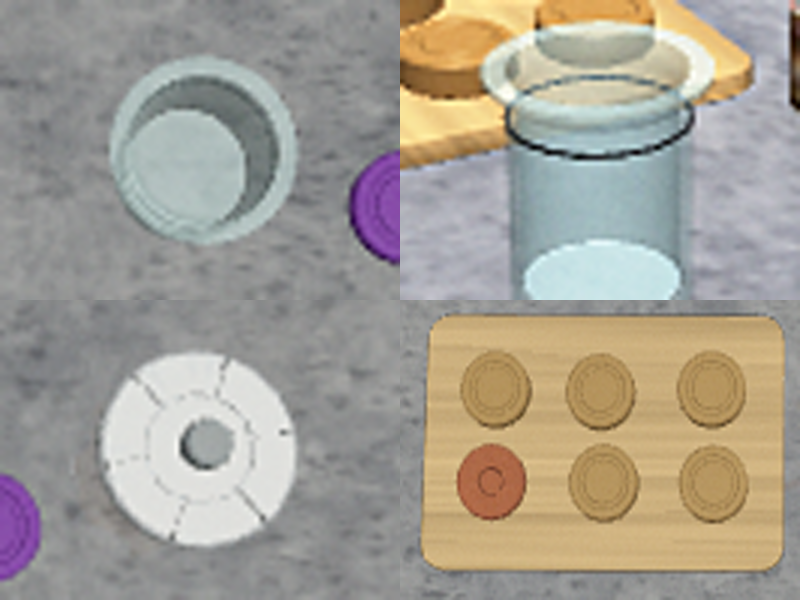

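The canister is empty in both views, so four of the five rounds go in. Moving to above the round at (0.48, 0.243).

Emit:
carry_out(moves=[100,3.4,-3.2,0,0.024,100,3.4,-3.2,0,0.024,100,3.4,-3.2,0,0.024,100,3.4,-3.2,0,0.024,100,3.4,-3.2,0,0.024,100,3.4,-3.2,0,0.024,100,3.4,-3.2,0,0.024,100,3.4,-3.2,0,0.024,100,3.4,-3.2,0,0.024,100,3.4,-3.2,0,0.024], squeeze=30)

```text
clock: 1.15
position: [0.4792, 0.2366, 0.2312]
ee_rot: [-0.0, 0.001, 1.0, 0.0]
contact_force: [0.4, 0.2, 0.3]
width: 0.0856
```

Emit:
carry_out(moves=[85,0,0,-2,0,85,0,0,-2,0,85,0,0,-2,0,85,0,0,-1,0,85,0,0,0,0,85,0,0,0,0,85,0,0,0,0,85,0,0,0,0,85,0,0,0,0,85,0,0,0,0])

```text
clock: 2.15
position: [0.4784, 0.2383, 0.1618]
ee_rot: [0.0, 0.001, 1.0, 0.0]
contact_force: [0.2, -0.4, -0.2]
width: 0.0726
```

```bash
python3 - <<'E'
from h import *
st,w=shot('wrist','w1.png'); _,s=shot('side','s1.png'); print(st['position'],st['ee_rot'],st['width'])
x=proj(cam('side'),st['position']); print('tcp px side',x)
x0,y0=int(x[0])-80,max(0,int(x[1])-60)
c=cv2.resize(s[y0:y0+120,x0:x0+160,::-1],(640,480),interpolation=cv2.INTER_CUBIC); cv2.imwrite('pics/m1.png',cv2.resize(np.vstack([w[:,:,::-1],c]),(450,600))if 0 else np.hstack([cv2.resize(w[:,:,::-1],(400,300)),cv2.resize(c,(400,300))])); print(x0,y0)
E
```

```text
[0.47840024 0.23828933 0.16177279] [4.11151898e-04 1.31861473e-03 9.99999031e-01 1.76500588e-04] 0.07258735512074577
tcp px side [270.5673166  195.59913942]
190 135
```

View pics/m1.png

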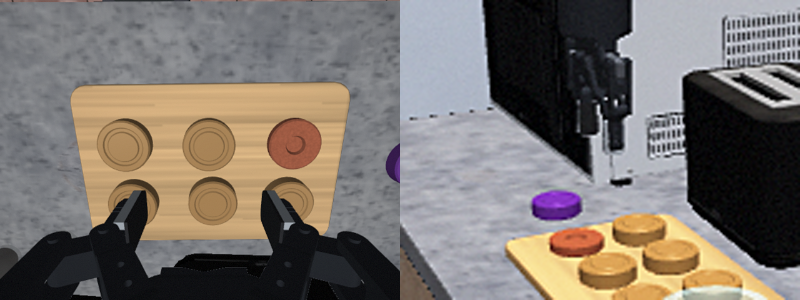

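Right crop: fingertips sit about 8 mm above the TCP at this opening, as the text warns. Left crop: the round is centred near (334,232) in the wrist picture. Next I'll measure the rounds.

```bash
cat >> h.py <<'E'
def rounds(im,st,zt,lo=36,hi=60):
    C=cam('wrist',st); g=cv2.cvtColor(im,cv2.COLOR_RGB2GRAY)
    h=cv2.HoughCircles(cv2.medianBlur(g,5),cv2.HOUGH_GRADIENT,1,50,param1=80,param2=25,minRadius=lo,maxRadius=hi)
    return [] if h is None else [(c.round(0),ray(C,c[0],c[1],zt).round(4)) for c in h[0]]
E
python3 - <<'E'
from h import *
im=cv2.imread('pics/w1.png')[:,:,::-1].copy(); st=manip.get_state()
for r in rounds(im,st,.034): print(*r)
# finger tips: project tool points y=+-.036, various z
C=cam('wrist',st)
for dz in (0,.008,.013): print(dz,[proj(C,st['position']+[sx,sy,dz]).round() for sy in(-.036,.036) for sx in (-.011,.011)])
E
```

```text
[334. 230.  41.] [0.4765 0.2439 0.034 ]
[472. 232.  45.] [0.479  0.3464 0.034 ]
[194. 240.  44.] [0.4841 0.1395 0.034 ]
[214. 328.  42.] [0.558  0.1486 0.034 ]
[340. 322.  40.] [0.5536 0.2491 0.034 ]
[458. 324.  41.] [0.5547 0.3437 0.034 ]
0 [array([238., 290.]), array([242., 337.]), array([413., 289.]), array([410., 337.])]
0.008 [array([233., 298.]), array([237., 347.]), array([418., 298.]), array([414., 347.])]
0.013 [array([230., 304.]), array([234., 354.]), array([421., 304.]), array([417., 354.])]
```

Emit:
carry_out(moves=[85,0,0.5,-2.5,0,85,0,0,-2.5,0,85,0,0,-2.5,0,85,0,0,-2.5,0,85,0,0,-2.2,0,85,0,0,-2,0,85,0,0,0,0,60,0,0,0,0,60,0,0,0,0,60,0,0,0,0], squeeze=30)

```text
clock: 3.25
position: [0.4791, 0.2435, 0.0205]
ee_rot: [0.001, 0.001, 1.0, 0.0]
contact_force: [-0.5, 0.0, -0.2]
width: 0.0623
```

Emit:
carry_out(moves=[60,0,0,0,0,60,0,0,0,0,60,0,0,2,0,60,0,0,3,0,60,0,0,3,0,60,0,0,3,0,60,0,0,3,0,60,0,0,0,0,60,0,0,0,0,60,0,0,0,0])

```text
clock: 4.25
position: [0.4772, 0.2428, 0.1582]
ee_rot: [-0.001, 0.001, 1.0, -0.0]
contact_force: [-0.2, 0.7, -0.0]
width: 0.0626
```

```bash
python3 - <<'E'
from h import *
st,w=shot('wrist','w2.png'); _,s=shot('side','s2.png'); print(st['position'],st['width'])
x=proj(cam('side'),st['position']); print('tcp px side',x)
x0,y0=int(x[0])-40,max(0,int(x[1])-30)
c=s[y0:y0+60,x0:x0+80,::-1]; cv2.imwrite('pics/m2.png',np.hstack([cv2.resize(w[:,:,::-1],(400,300)),cv2.resize(c,(400,300),interpolation=cv2.INTER_CUBIC)])); print(x0,y0)
E
```

```text
[0.47721933 0.24280285 0.15816458] 0.06255515483600062
tcp px side [269.62745063 196.52438687]
229 166
```

View pics/m2.png

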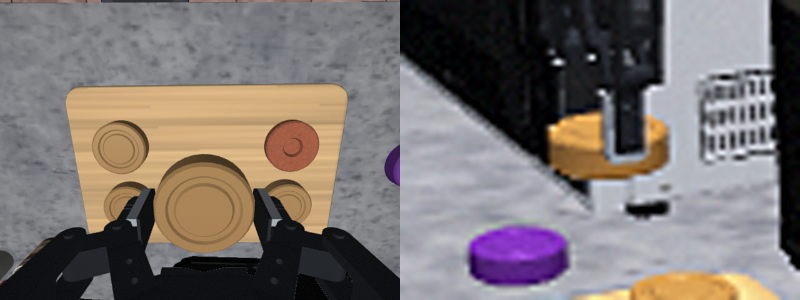

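Held, with about half the disc below the fingertips. Moving off to look at the canister from up close.

Emit:
carry_out(moves=[60,0.6,-1.5,1,0,60,0.6,-3,1,0,60,0.6,-4,1,0,60,0.6,-4,1,0,60,0.6,-4,1,0,60,0.6,-4,1,0,60,0.6,-4,0,0,60,0.6,-4,0,0,60,0.6,-2.5,0,0,60,0.6,-1.3,0,0])

```text
clock: 5.35
position: [0.538, -0.082, 0.2181]
ee_rot: [-0.001, 0.003, 1.0, 0.0]
contact_force: [-0.2, 0.4, -1.2]
width: 0.0622
```

Emit:
carry_out(moves=[60,0,0,0,0,60,0,0,0,0,60,0,0,0,0,60,0,0,0,0,60,0,0,0,0,60,0,0,0,0,60,0,0,0,0,60,0,0,0,0,60,0,0,0,0,60,0,0,0,0])

```text
clock: 6.35
position: [0.5382, -0.0799, 0.2193]
ee_rot: [-0.0, 0.001, 1.0, 0.0]
contact_force: [0.9, 0.4, -0.4]
width: 0.0624
```

```bash
python3 - <<'E'
from h import *
st,w=shot('wrist','w3.png'); print(st['position'],st['width'])
for r in rounds(w,st,.111,60,140): print(*r)
print('expected',proj(cam('wrist',st),[.46,-.08,.111]))
E
```

```text
[ 0.53823327 -0.07987452  0.21930626] 0.06240863077547325
[326. 326.  80.] [ 0.6053 -0.0802  0.111 ]
[328. 120.  63.] [ 0.4592 -0.0786  0.111 ]
[ 34. 166.  78.] [ 0.4875 -0.2708  0.111 ]
[340. 380. 123.] [ 0.6528 -0.0693  0.111 ]
[374. 308. 115.] [ 0.5913 -0.0449  0.111 ]
[210. 232. 101.] [ 0.5332 -0.16    0.111 ]
[288. 358.  69.] [ 0.6337 -0.1094  0.111 ]
[120. 274.  99.] [ 0.5634 -0.2263  0.111 ]
expected [325.31453383 120.80076103]
```

View pics/w3.png

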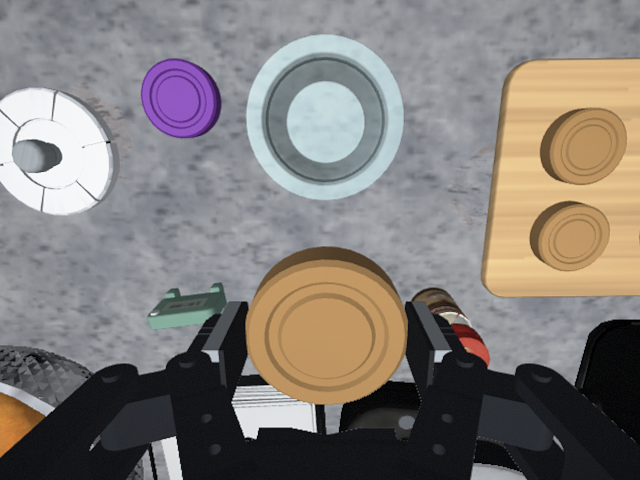

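The canister flange is centred near (325,117) in this picture. It is clear and empty, with the spice jar at (450,320) and the timer at (190,305) well away. Next I'll get the offset from the held disc to the mouth.

```bash
cat >> h.py <<'E'
def flange(im,st,z=.111,guess=(.458,-.080)):
    "outer flange ellipse: pale cyan mask near guess"
    C=cam('wrist',st); hsv=cv2.cvtColor(im,cv2.COLOR_RGB2HSV); m=cv2.inRange(hsv,(78,18,150),(100,80,255))
    g=proj(C,[*guess,z]); k=np.zeros_like(m); cv2.circle(k,tuple(int(i) for i in g),110,255,-1); m&=k
    m=cv2.morphologyEx(m,cv2.MORPH_OPEN,np.ones((3,3)))
    cs=max(cv2.findContours(m,cv2.RETR_EXTERNAL,cv2.CHAIN_APPROX_NONE)[0],key=cv2.contourArea)
    e=cv2.fitEllipse(cv2.convexHull(cs)); return np.round(e[0],1),np.round(e[1],1),ray(C,*e[0],z).round(4)
E
python3 - <<'E'
from h import *
st=manip.get_state(); w=cv2.imread('pics/w3.png')[:,:,::-1].copy(); C=cam('wrist',st)
print(flange(w,st)); print('disc',ray(C,326,326,.2328), 'tcp proj',proj(C,st['position']+[0,0,.0135]))
h=cv2.cvtColor(w,cv2.COLOR_RGB2HSV); print(h[116,260],h[130,325],h[116,230],h[180,280])
E
```

```text
(array([324.5, 116.8]), array([158. , 166.2]), array([ 0.4576, -0.0805,  0.111 ]))
disc [ 0.53647716 -0.07964836  0.2328    ] tcp proj [325.45432273 330.1204774 ]
[ 96  33 211] [ 98  32 214] [111  18 144] [ 93  24 223]
```

Emit:
carry_out(moves=[60,-2,0,0,0,60,-2,0,0,0,60,-2,0,-1,0,60,-1.5,0,-2,0,60,-0.5,0,-2,0,60,0,0,-2,0,60,0,0,-1,0,60,0,0,-1,0,60,0,0,0,0,60,0,0,0,0])

```text
clock: 7.4
position: [0.4589, -0.08, 0.1296]
ee_rot: [0.0, 0.001, 1.0, -0.0]
contact_force: [-0.3, -0.4, -0.7]
width: 0.0624
```

Emit:
carry_out(moves=[60,0,0,-0.5,0,60,0,0,-0.5,0,60,0,0,-0.5,0,60,0,0,-0.3,0,60,0,0,-0.3,0,60,0,0,0,0,60,0,0,0,0,60,0,0,0,0,60,0,0,0,0,60,0,0,0,0])

```text
clock: 8.4
position: [0.4584, -0.0799, 0.1085]
ee_rot: [0.0, 0.001, 1.0, -0.0]
contact_force: [-0.2, 0.5, -0.7]
width: 0.0626
```

```bash
python3 - <<'E'
from h import *
st,w=shot('wrist','w4.png'); _,s=shot('side','s4.png'); print(st['position'],st['width'],st['contact_force'])
c=s[215:290,265:365,::-1]; cv2.imwrite('pics/m4.png',np.hstack([cv2.resize(w[:,:,::-1],(400,300)),cv2.resize(c,(400,300),interpolation=cv2.INTER_CUBIC)]))
E
```

```text
[ 0.45836377 -0.07988881  0.1084927 ] 0.06255045756424094 [-0.211593    0.50470455 -0.71061404]
```

View pics/m4.png

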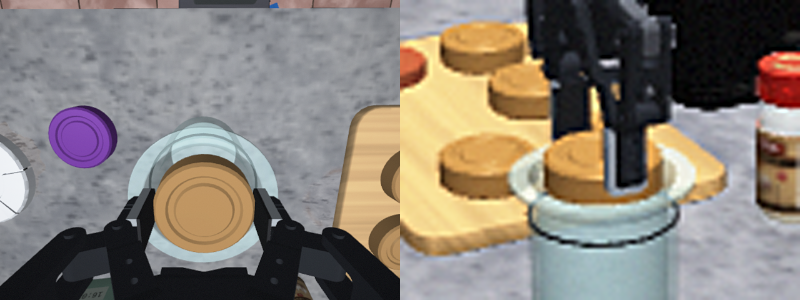

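Disc is in the mouth with no contact force. Releasing it.

Emit:
carry_out(moves=[76,0,0,0,0,78,0,0,0,0,80,0,0,0,0,85,0,0,0,0,85,0,0,0,0,85,0,0,1,0,85,0,0,2,0,85,0,0,3,0,85,0,0,3,0,85,0,0,2,0])

```text
clock: 9.5
position: [0.4591, -0.0801, 0.2212]
ee_rot: [0.002, 0.001, 1.0, -0.001]
contact_force: [0.5, -0.4, -0.1]
width: 0.0725
```

```bash
python3 - <<'E'
from h import *
st,w=shot('wrist','w5.png'); _,s=shot('side','s5.png'); print(st['position'],st['width'],st['contact_force'])
_,t=shot('top','t5.png')
c=s[225:315,265:385,::-1]; t=t[213:303,300:420,::-1]
cv2.imwrite('pics/m5.png',np.hstack([cv2.resize(c,(400,300),interpolation=cv2.INTER_CUBIC),cv2.resize(w[:,:,::-1],(400,300))]))
try: print(flange(w,st))
except Exception as e: print(e)
E
```

```text
[ 0.45909708 -0.08009323  0.22124508] 0.07247436827412207 [ 0.48841604 -0.37962862 -0.05243471]
(array([325.5, 237.2]), array([138.6, 144.3]), array([ 0.4585, -0.0804,  0.111 ]))
```

View pics/m5.png

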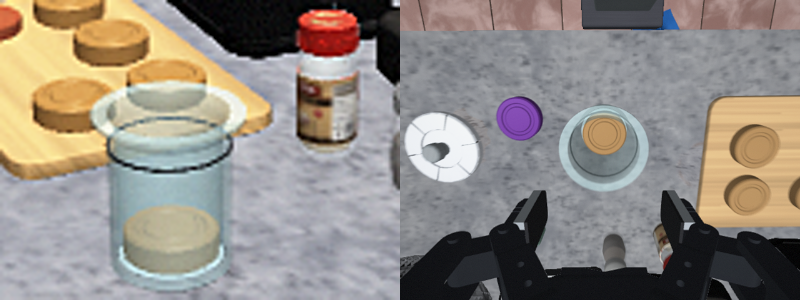

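The first round lies flat on the canister floor, and the canister hasn't moved. Next is the round at (0.481, 0.140).

Emit:
carry_out(moves=[85,0.3,1.5,0,0,85,0.3,3,0,0,85,0.3,4,0,0,85,0.3,4,-1,0,85,0.3,4,-1,0,85,0.3,3,-2,0,85,0.3,1.5,-2,0,85,0.1,1,0,0,85,0,0,0,0,85,0,0,0,0])

```text
clock: 10.65
position: [0.4806, 0.1397, 0.1588]
ee_rot: [0.0, 0.001, 1.0, -0.0]
contact_force: [-0.6, 0.7, 0.9]
width: 0.0725
```

```bash
cat > m.py <<'E'
from h import *
import sys
zt=float(sys.argv[1]) if len(sys.argv)>1 else .034
st,w=shot('wrist','wm_%d.png'%(manip.get_state()['clock']*10)); print(st['position'].round(4),round(st['width'],4))
for r in rounds(w,st,zt): print(*r)
E
python3 m.py
```

```text
[0.4806 0.1397 0.1588] 0.0725
[334. 324.  40.] [0.5562 0.1456 0.034 ]
[328. 230.  44.] [0.4781 0.1416 0.034 ]
[ 34. 210.  55.] [ 0.4636 -0.0707  0.034 ]
[460. 324.  42.] [0.5555 0.2456 0.034 ]
[606. 236.  51.] [0.4837 0.3457 0.034 ]
[582. 330.  48.] [0.5609 0.3434 0.034 ]
```

Emit:
carry_out(moves=[85,0,0.1,-2.5,0,85,0,0,-2.5,0,85,0,0,-2.5,0,85,0,0,-2.5,0,85,0,0,-2,0,85,0,0,-1.5,0,85,0,0,0,0,60,0,0,0,0,60,0,0,0,0,60,0,0,0,0])

```text
clock: 11.7
position: [0.4812, 0.1411, 0.0244]
ee_rot: [0.001, 0.002, 1.0, 0.0]
contact_force: [-0.6, -0.2, -0.3]
width: 0.0618
```

Emit:
carry_out(moves=[60,0,0,0,0,60,0,0,0,0,60,0,0,2,0,60,0,0,3,0,60,0,0,3,0,60,0,0,3,0,60,0,0,3,0,60,-0.6,-1,0,0,60,-0.6,-3,0,0,60,-0.6,-4,0,0])

```text
clock: 12.7
position: [0.4611, 0.0612, 0.1627]
ee_rot: [-0.0, -0.0, 1.0, 0.0]
contact_force: [0.8, -0.6, -1.3]
width: 0.0617
```

Emit:
carry_out(moves=[60,-0.4,-4,0,0,60,0,-4,0,0,60,0,-3.2,0,0,60,0,-2,0,0,60,0,-1,0,0,60,0,0,-1,0,60,0,0,-1,0,60,0,0,-0.5,0,60,0,0,0,0,60,0,0,0,0])

```text
clock: 13.7
position: [0.4582, -0.0801, 0.1381]
ee_rot: [-0.0, 0.001, 1.0, 0.0]
contact_force: [1.0, -0.4, -0.8]
width: 0.0615
```

Emit:
carry_out(moves=[60,0,0,-1,0,60,0,0,-0.8,0,60,0,0,-0.5,0,60,0,0,-0.5,0,60,0,0,0,0,60,0,0,0,0,60,0,0,0,0,60,0,0,0,0,60,0,0,0,0,60,0,0,0,0])

```text
clock: 14.7
position: [0.4584, -0.0809, 0.1105]
ee_rot: [0.0, 0.001, 1.0, -0.0]
contact_force: [0.3, 0.3, -0.7]
width: 0.062
```

Emit:
carry_out(moves=[76,0,0,0,0,78,0,0,0,0,80,0,0,0,0,85,0,0,0,0,85,0,0,0,0,85,0,0,1,0,85,0,0,2,0,85,0,0,3,0,85,0,0,3,0,85,0,0,2,0])

```text
clock: 15.7
position: [0.4591, -0.0811, 0.2232]
ee_rot: [0.002, 0.001, 1.0, -0.001]
contact_force: [0.6, -1.0, -0.5]
width: 0.0726
```

```bash
python3 - <<'E'
from h import *
st,w=shot('wrist','w6.png'); _,s=shot('side','s6.png'); _,t=shot('top','t6.png'); print(st['position'],st['width'],st['contact_force'])
c=s[225:315,265:385,::-1]; t=t[213:303,230:350,::-1]
cv2.imwrite('pics/m6.png',np.hstack([cv2.resize(c,(400,300),interpolation=cv2.INTER_CUBIC),cv2.resize(w[:,:,::-1],(400,300))]))
print(flange(w,st))
E
```

```text
[ 0.45909047 -0.08109658  0.22324113] 0.07255095571316213 [ 0.61517185 -1.0271219  -0.51946088]
(array([326.9, 236.4]), array([137.6, 143.3]), array([ 0.4584, -0.0804,  0.111 ]))
```

View pics/m6.png

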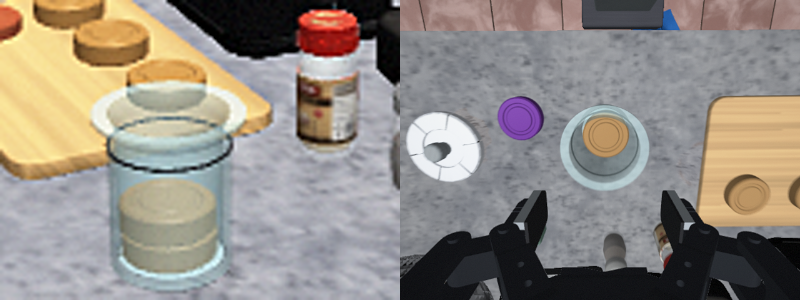

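Two are stacked flat. Third is the round at (0.558, 0.146).

Emit:
carry_out(moves=[85,1,1.5,0,0,85,1.5,3,0,0,85,1.5,4,0,0,85,1.5,4,-1,0,85,1.5,4,-1,0,85,1.5,3,-2,0,85,1,2,-2,0,85,0.4,1.2,0,0,85,0,0,0,0,85,0,0,0,0])

```text
clock: 16.85
position: [0.5571, 0.1455, 0.1608]
ee_rot: [0.0, 0.001, 1.0, -0.0]
contact_force: [-0.1, -0.3, 0.2]
width: 0.0729
```

```bash
python3 m.py
```

```text
[0.5571 0.1455 0.1608] 0.0729
[462. 230.  44.] [0.5552 0.2463 0.034 ]
[324. 236.  41.] [0.5605 0.1445 0.034 ]
[594. 236.  38.] [0.5599 0.3439 0.034 ]
[ 10. 104.  52.] [ 0.4674 -0.0665  0.034 ]
[614. 126.  41.] [0.4826 0.3415 0.034 ]
```

Emit:
carry_out(moves=[85,0.2,0,-2.5,0,85,0,0,-2.5,0,85,0,0,-2.5,0,85,0,0,-2.5,0,85,0,0,-2.2,0,85,0,0,-1.5,0,85,0,0,0,0,60,0,0,0,0,60,0,0,0,0,60,0,0,0,0])

```text
clock: 17.9
position: [0.5602, 0.146, 0.0247]
ee_rot: [0.001, 0.002, 1.0, 0.0]
contact_force: [-0.2, 0.3, 0.4]
width: 0.062
```

Emit:
carry_out(moves=[60,0,0,0,0,60,0,0,0,0,60,0,0,2,0,60,0,0,3,0,60,0,0,3,0,60,0,0,3,0,60,0,0,3,0,60,-2,-1,0,0,60,-2,-3,0,0,60,-2,-4,0,0])

```text
clock: 18.9
position: [0.4985, 0.0667, 0.1634]
ee_rot: [0.0, -0.0, 1.0, 0.0]
contact_force: [0.5, -1.0, -1.2]
width: 0.0618
```

Emit:
carry_out(moves=[60,-2,-4,0,0,60,-1,-4,0,0,60,-1,-3.5,0,0,60,0,-2,0,0,60,0,-1,0,0,60,0,0,-1,0,60,0,0,-1,0,60,0,0,-0.5,0,60,0,0,0,0,60,0,0,0,0])

```text
clock: 19.9
position: [0.4593, -0.078, 0.138]
ee_rot: [-0.0, 0.001, 1.0, 0.0]
contact_force: [0.1, 0.5, -0.8]
width: 0.0619
```

Emit:
carry_out(moves=[60,-0.1,-0.2,-1,0,60,0,0,-0.8,0,60,0,0,-0.5,0,60,0,0,-0.5,0,60,0,0,0,0,60,0,0,0,0,60,0,0,0,0,60,0,0,0,0,60,0,0,0,0,60,0,0,0,0])

```text
clock: 20.9
position: [0.4584, -0.0809, 0.1105]
ee_rot: [0.0, 0.001, 1.0, -0.0]
contact_force: [-0.2, -0.3, 0.3]
width: 0.0615
```

Emit:
carry_out(moves=[76,0,0,0,0,78,0,0,0,0,80,0,0,0,0,85,0,0,0,0,85,0,0,0,0,85,0,0,1,0,85,0,0,2,0,85,0,0,3,0,85,0,0,3,0,85,0,0,2,0])

```text
clock: 21.9
position: [0.4591, -0.0811, 0.2232]
ee_rot: [0.002, 0.001, 1.0, -0.001]
contact_force: [0.1, -0.0, -0.5]
width: 0.0724
```

```bash
python3 - <<'E'
from h import *
st,w=shot('wrist','w7.png'); _,s=shot('side','s7.png'); print(st['position'],st['width'],st['contact_force'])
c=s[225:315,265:385,::-1]
cv2.imwrite('pics/m7.png',np.hstack([cv2.resize(c,(400,300),interpolation=cv2.INTER_CUBIC),cv2.resize(w[:,:,::-1],(400,300))]))
print(flange(w,st))
E
```

```text
[ 0.45909478 -0.08110408  0.22323785] 0.07236214937163529 [ 0.06235643 -0.02144216 -0.47055254]
(array([327. , 236.3]), array([137.4, 143.2]), array([ 0.4584, -0.0803,  0.111 ]))
```

Emit:
carry_out(moves=[85,1,2,0,0,85,1,4,0,0,85,1,4.8,0,0,85,1,4.8,0,0,85,1,4.8,0,0,85,1,4.8,-1,0,85,1,3.5,-2,0,85,1,2,-2,0,85,1,1,-1,0,85,0.8,0.7,0,0])

```text
clock: 23.0
position: [0.5554, 0.2431, 0.158]
ee_rot: [-0.002, 0.001, 1.0, -0.001]
contact_force: [-0.6, -0.1, 1.4]
width: 0.0727
```

```bash
python3 m.py
```

```text
[0.5554 0.2431 0.158 ] 0.0727
[336. 240.  41.] [0.5597 0.2501 0.034 ]
[468. 236.  45.] [0.5567 0.3469 0.034 ]
[474. 122.  52.] [0.4776 0.343  0.034 ]
[ 20. 374.  37.] [ 0.6762 -0.0108  0.034 ]
```

View pics/m7.png

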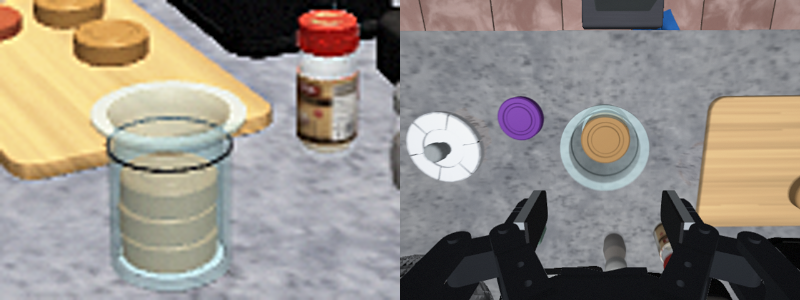

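Three are stacked flat. Settling before I line up on the fourth.

Emit:
carry_out(moves=[85,0.2,0,0,0,85,0,0,-2,0,85,0,0,-2,0,85,0,0,-2,0,85,0,0,0,0,85,0,0,0,0,85,0,0,0,0,85,0,0,0,0,85,0,0,0,0,85,0,0,0,0])

```text
clock: 24.05
position: [0.5585, 0.2433, 0.1009]
ee_rot: [0.0, 0.001, 1.0, 0.0]
contact_force: [0.7, -0.0, 0.5]
width: 0.0727
```

Emit:
carry_out(moves=[85,0,0.45,-1,0,85,0,0,-2,0,85,0,0,-2,0,85,0,0,-1.6,0,85,0,0,-1,0,85,0,0,0,0,85,0,0,0,0,60,0,0,0,0,60,0,0,0,0,60,0,0,0,0])

```text
clock: 25.05
position: [0.559, 0.248, 0.0257]
ee_rot: [0.001, 0.001, 1.0, 0.001]
contact_force: [-0.7, 0.5, 5.9]
width: 0.0615
```

Emit:
carry_out(moves=[60,0,0,0,0,60,0,0,0,0,60,0,0,2,0,60,0,0,3,0,60,0,0,3,0,60,0,0,3,0,60,0,0,3,0,60,-1,-2,0,0,60,-1,-4,0,0,60,-1,-4,0,0])

```text
clock: 26.05
position: [0.5278, 0.1469, 0.1645]
ee_rot: [0.0, 0.0, 1.0, -0.0]
contact_force: [-0.1, -1.0, -0.7]
width: 0.0612
```

Emit:
carry_out(moves=[60,-2,-4,0,0,60,-2,-4,0,0,60,-2,-4,0,0,60,-1,-4,0,0,60,0,-3,0,0,60,0,-2,0,0,60,0,-1,0,0,60,0,0,0,0,60,0,0,0,0,60,0,0,0,0])

```text
clock: 27.05
position: [0.4581, -0.0713, 0.1642]
ee_rot: [-0.0, 0.001, 1.0, 0.0]
contact_force: [0.3, 0.7, -0.5]
width: 0.0617
```

Emit:
carry_out(moves=[60,0.05,-0.95,-1,0,60,0,0,-1,0,60,0,0,-1,0,60,0,0,-0.7,0,60,0,0,-0.6,0,60,0,0,-0.5,0,60,0,0,-0.5,0,60,0,0,0,0,60,0,0,0,0,60,0,0,0,0])

```text
clock: 28.05
position: [0.459, -0.0819, 0.1116]
ee_rot: [0.0, 0.001, 1.0, -0.0]
contact_force: [0.2, 0.7, -0.4]
width: 0.0612
```

Emit:
carry_out(moves=[76,0,0,0,0,78,0,0,0,0,80,0,0,0,0,85,0,0,0,0,85,0,0,0,0,85,0,0,1,0,85,0,0,2,0,85,0,0,3,0,85,0,0,3,0,85,0,0,2,0])

```text
clock: 29.05
position: [0.4596, -0.0821, 0.2242]
ee_rot: [0.002, 0.001, 1.0, -0.001]
contact_force: [1.1, 0.4, 0.3]
width: 0.0727
```

```bash
python3 - <<'E'
from h import *
st,w=shot('wrist','w8.png'); _,s=shot('side','s8.png'); print(st['position'],st['width'],st['contact_force'])
c=s[225:315,265:385,::-1]
cv2.imwrite('pics/m8.png',np.hstack([cv2.resize(c,(400,300),interpolation=cv2.INTER_CUBIC),cv2.resize(w[:,:,::-1],(400,300))]))
print(flange(w,st))
E
```

```text
[ 0.45956772 -0.0821205   0.22424786] 0.07274309073972386 [1.0964044  0.42914282 0.25346908]
(array([328.5, 235.3]), array([137.2, 142.9]), array([ 0.4584, -0.0803,  0.111 ]))
```

View pics/m8.png

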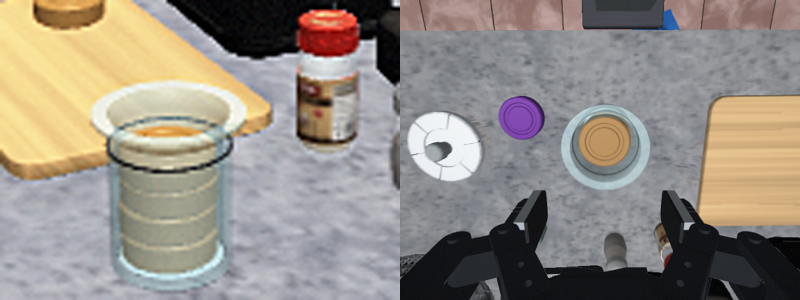

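All four are in, the top level with the fill line and flat. Next is the keeper disc at (0.481, 0.348).

Emit:
carry_out(moves=[85,0.2,3,0,0,85,0.2,4.8,0,0,85,0.2,4.8,0,0,85,0.2,4.8,0,0,85,0.2,4.8,0,0,85,0.2,4.8,0,0,85,0.2,4.8,0,0,85,0.2,4.8,-2,0,85,0.2,3.5,-2,0,85,0.2,2.5,-2,0])

```text
clock: 30.15
position: [0.4779, 0.3447, 0.1606]
ee_rot: [-0.0, 0.0, 1.0, 0.0]
contact_force: [-0.5, 0.3, 0.4]
width: 0.0728
```

Emit:
carry_out(moves=[85,0,0,0,0,85,0,0,0,0,85,0,0,0,0,85,0,0,0,0,85,0,0,0,0,85,0,0,0,0,85,0,0,0,0,85,0,0,0,0,85,0,0,0,0,85,0,0,0,0])

```text
clock: 31.15
position: [0.4787, 0.3422, 0.1621]
ee_rot: [-0.0, 0.001, 1.0, 0.0]
contact_force: [-0.6, 0.6, 0.4]
width: 0.0725
```

```bash
python3 m.py .028; python3 - <<'E'
from h import *
import glob,os
f=max(glob.glob('pics/wm_*'),key=os.path.getmtime); im=cv2.imread(f); h=cv2.cvtColor(im,cv2.COLOR_BGR2HSV); m=cv2.inRange(h,(4,110,90),(14,200,230))
n,l,s,c=cv2.connectedComponentsWithStats(m); i=1+np.argmax(s[1:,4]); print(s[i],c[i],ray(cam('wrist',manip.get_state()),*c[i],.026))
E
```

```text
[0.4787 0.3422 0.1621] 0.0725
[388. 190.  43.] [0.4482 0.3884 0.028 ]
[332. 324.  40.] [0.5585 0.3476 0.028 ]
[552. 274.  46.] [0.5155 0.5198 0.028 ]
[ 346  146   87   87 5852] [389.14371155 188.62696514] [0.44786252 0.38914887 0.026     ]
```

The keeper has been knocked to (0.448, 0.389), still on the board. Adjusting.

Emit:
carry_out(moves=[85,-1,1.5,0,0,85,-1,1.5,0,0,85,-1.1,1.7,0,0,85,0,0,-2,0,85,0,0,-2,0,85,0,0,-2,0,85,0,0,0,0,85,0,0,0,0,85,0,0,0,0,85,0,0,0,0])

```text
clock: 32.2
position: [0.4485, 0.3897, 0.1034]
ee_rot: [0.001, 0.001, 1.0, 0.001]
contact_force: [0.3, 0.1, 0.0]
width: 0.0723
```

```bash
python3 - <<'E'
from h import *
st,im=shot('wrist','wk.png'); h=cv2.cvtColor(im,cv2.COLOR_RGB2HSV); m=cv2.inRange(h,(4,110,90),(14,200,230))
n,l,s,c=cv2.connectedComponentsWithStats(m); i=1+np.argmax(s[1:,4]); print(st['position'],s[i],c[i],ray(cam('wrist',st),*c[i],.026))
_,s=shot('side','sk.png'); 
cv2.imwrite('pics/mk.png',np.hstack([cv2.resize(s[190:265,215:315,::-1],(400,300)),cv2.resize(im[:,:,::-1],(400,300))]))
E
```

```text
[0.4484595  0.3897198  0.10337758] [ 274  204  103   99 7996] [325.04652326 252.62643822] [0.44784534 0.38941845 0.026     ]
```

View pics/mk.png

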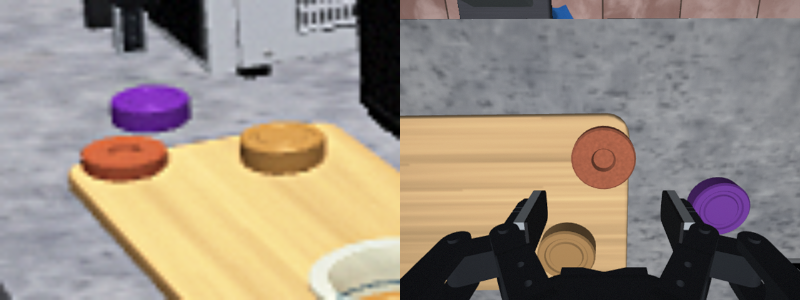

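Keeper lies flat at the board's corner, with free space on both sides. Grasping.

Emit:
carry_out(moves=[85,0,0,-2,0,85,0,0,-2,0,85,0,0,-2,0,85,0,0,-1.5,0,85,0,0,-0.9,0,85,0,0,0,0,85,0,0,0,0,60,0,0,0,0,60,0,0,0,0,60,0,0,0,0])

```text
clock: 33.3
position: [0.4484, 0.3897, 0.0196]
ee_rot: [0.001, 0.001, 1.0, 0.001]
contact_force: [-1.6, -1.2, 5.8]
width: 0.0613
```

Emit:
carry_out(moves=[60,0,0,0,0,60,0,0,0,0,60,0,0,2,0,60,0,0,3,0,60,0,0,3,0,60,0,0,3,0,60,0,0,3,0,60,0,-2,0,0,60,0,-4,0,0,60,0,-4,0,0])

```text
clock: 34.3
position: [0.4469, 0.2877, 0.1575]
ee_rot: [-0.0, 0.0, 1.0, -0.0]
contact_force: [0.6, -0.9, -0.6]
width: 0.0613
```

Emit:
carry_out(moves=[60,0.1,-4.5,0,0,60,0.1,-4.5,0,0,60,0.1,-4.5,0,0,60,0.1,-4.5,0,0,60,0.1,-4.5,0,0,60,0.1,-4.5,0,0,60,0.1,-4.5,0,0,60,0.1,-3,0,0,60,0.1,-1.5,0,0,60,0,0,0,0])

```text
clock: 35.3
position: [0.4559, -0.0729, 0.1574]
ee_rot: [-0.001, 0.003, 1.0, -0.0]
contact_force: [-0.6, 0.2, 0.1]
width: 0.0615
```

Emit:
carry_out(moves=[60,0,0,0,0,60,0,0,0,0,60,0,0,0,0,60,0,0,0,0,60,0,0,0,0,60,0,0,0,0,60,0,0,0,0,60,0,0,0,0,60,0,0,0,0,60,0,0,0,0])

```text
clock: 36.3
position: [0.4567, -0.0708, 0.1581]
ee_rot: [-0.0, 0.001, 1.0, 0.0]
contact_force: [0.8, 0.3, -0.9]
width: 0.0616
```

Emit:
carry_out(moves=[60,0.2,-1,-1,0,60,0,0,-1,0,60,0,0,-1,0,60,0,0,-0.7,0,60,0,0,-0.6,0,60,0,0,-0.3,0,60,0,0,-0.3,0,60,0,0,0,0,60,0,0,0,0,60,0,0,0,0])

```text
clock: 37.3
position: [0.459, -0.0808, 0.1095]
ee_rot: [0.0, 0.001, 1.0, -0.0]
contact_force: [0.6, 0.9, -0.3]
width: 0.0614
```

Emit:
carry_out(moves=[76,0,0,0,0,78,0,0,0,0,80,0,0,0,0,85,0,0,0,0,85,0,0,0,0,85,0,0,1,0,85,0,0,2,0,85,0,0,3,0,85,0,0,3,0,85,0,0,2,0])

```text
clock: 38.3
position: [0.4595, -0.081, 0.222]
ee_rot: [0.002, 0.001, 1.0, -0.0]
contact_force: [0.2, -0.0, -0.3]
width: 0.0725
```

```bash
python3 - <<'E'
from h import *
st,w=shot('wrist','w9.png'); _,s=shot('side','s9.png'); print(st['position'],st['width'],st['contact_force'])
c=s[225:315,265:385,::-1]
cv2.imwrite('pics/m9.png',np.hstack([cv2.resize(c,(400,300),interpolation=cv2.INTER_CUBIC),cv2.resize(w[:,:,::-1],(400,300))]))
print(flange(w,st))
E
```

```text
[ 0.45950511 -0.08098571  0.22199829] 0.07251699205291275 [ 0.19969698 -0.0220313  -0.3389219 ]
(array([326.8, 236.3]), array([138.3, 143.8]), array([ 0.4584, -0.0803,  0.111 ]))
```

View pics/m9.png

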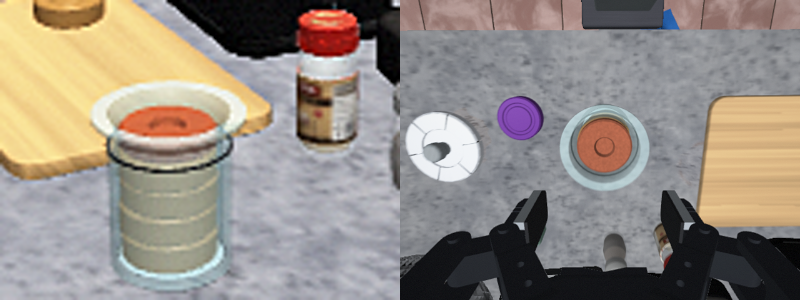

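Keeper is flat on the stack. Now to look at the lid.

Emit:
carry_out(moves=[65,0.3,-2,0,0,65,0.3,-3,0,0,65,0.3,-4,0,0,65,0.3,-4,0,0,65,0.3,-4,-1,0,65,0.3,-4,-2,0,65,0.3,-3,-3,0,65,0.3,-1,-2,0,65,0.3,0,0,0,65,0,0,0,0])

```text
clock: 39.4
position: [0.4856, -0.3302, 0.1386]
ee_rot: [-0.001, 0.002, 1.0, 0.001]
contact_force: [-0.3, 0.2, 0.9]
width: 0.0556
```

Emit:
carry_out(moves=[65,0,0,0,0,65,0,0,0,0,65,0,0,0,0,65,0,0,0,0,65,0,0,0,0,65,0,0,0,0,65,0,0,0,0,65,0,0,0,0,65,0,0,0,0,65,0,0,0,0])

```text
clock: 40.4
position: [0.4856, -0.3308, 0.139]
ee_rot: [-0.0, 0.001, 1.0, 0.0]
contact_force: [0.7, 0.2, 0.7]
width: 0.0555
```

```bash
python3 - <<'E'
from h import *
st,w=shot('wrist','wl.png'); C=cam('wrist',st); print(st['position'],st['width'])
h=cv2.cvtColor(w,cv2.COLOR_RGB2HSV); m=cv2.inRange(h,(0,0,205),(180,18,255)); m=cv2.morphologyEx(m,cv2.MORPH_OPEN,np.ones((3,3)))
g=proj(C,[.487,-.331,.015]); print('expect',g)
for c in cv2.findContours(m,cv2.RETR_EXTERNAL,cv2.CHAIN_APPROX_NONE)[0]:
    if cv2.contourArea(c)>2500:
        e=cv2.fitEllipse(cv2.convexHull(c)); print(np.round(e[0],1),np.round(e[1],1),ray(C,*e[0],.015).round(4))
cv2.imwrite('pics/ml.png',w[:,:,::-1])
E
```

```text
[ 0.48564439 -0.33076048  0.13903611] 0.05549479566290356
expect [325.43372034 234.99804587]
[329.1 230.5] [145.2 149.5] [ 0.4836 -0.3283  0.015 ]
```

View pics/ml.png

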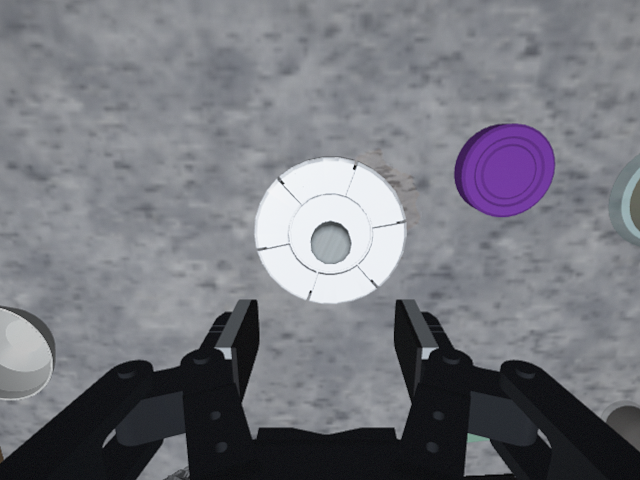

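The lid lies flat, centred at (330,230), with its gaps at about (355,162), (282,178), (259,248), (310,297), (376,285) and (402,222). The knob top is at (331,242).

```bash
python3 - <<'E'
from h import *
st=manip.get_state(); C=cam('wrist',st); c=ray(C,329.3,230.5,.016)
print('knob',ray(C,331,242,.043))
for p in [(355,165),(281,180),(259,248),(310,296),(376,284),(402,222)]:
    d=ray(C,*p,.017)-c; print(np.hypot(*d[:2]).round(4),np.degrees(np.arctan2(d[1],d[0])).round(1))
E
```

```text
knob [ 0.48380043 -0.32729951  0.043     ]
0.0503 159.4
0.0499 -137.5
0.0534 -75.9
0.0538 -15.9
0.0549 40.3
0.0528 97.1
```

Emit:
carry_out(moves=[65,-0.2,0.3,-2,0,65,0,0,-2,0,65,0,0,-2,0,65,0,0,-2,0,65,0,0,-1.5,0,65,0,0,-1,0,65,0,0,-0.7,0,65,0,0,0,0,65,0,0,0,0,65,0,0,0,0])

```text
clock: 41.45
position: [0.4842, -0.3282, 0.0279]
ee_rot: [0.001, 0.001, 1.0, -0.001]
contact_force: [0.3, -0.0, 1.2]
width: 0.0554
```

Emit:
carry_out(moves=[20,0,0,0,0,20,0,0,0,0,20,0,0,0,0,20,0,0,0,0,20,0,0,0,0,20,0,0,0,0,20,0,0,0,0,20,0,0,0,0,20,0,0,0,0,20,0,0,0,0], squeeze=40)

```text
clock: 42.45
position: [0.484, -0.328, 0.0279]
ee_rot: [0.0, 0.001, 1.0, -0.0]
contact_force: [0.2, 2.0, 6.0]
width: 0.0264
```

Emit:
carry_out(moves=[20,0,0,1,0,20,0,0,2,0,20,0,0,3,0,20,0,0,3,0,20,0,0,3,0,20,0,0,1,0,20,0,0,0,0,20,0,0,0,0,20,0,0,0,0,20,0,0,0,0])

```text
clock: 43.45
position: [0.4829, -0.3271, 0.1554]
ee_rot: [-0.001, 0.001, 1.0, 0.001]
contact_force: [-0.7, -0.1, -1.9]
width: 0.0261
```

```bash
python3 - <<'E'
from h import *
st,w=shot('wrist','wl2.png'); C=cam('wrist',st); print(st['position'],st['width'])
h=cv2.cvtColor(w,cv2.COLOR_RGB2HSV); m=cv2.inRange(h,(0,0,205),(180,18,255)); m=cv2.morphologyEx(m,cv2.MORPH_OPEN,np.ones((3,3)))
zt=st['position'][2]-.027+.016
for c in cv2.findContours(m,cv2.RETR_EXTERNAL,cv2.CHAIN_APPROX_NONE)[0]:
    if cv2.contourArea(c)>2500:
        e=cv2.fitEllipse(cv2.convexHull(c)); print(np.round(e[0],1),np.round(e[1],1),ray(C,*e[0],zt).round(4))
E
```

```text
[ 0.4829313  -0.32713534  0.15538055] 0.026071778178603962
[317.8 277.1] [181.  235.8] [ 0.471  -0.3305  0.1444]
```

Lid held, and the force reading matches 0.2 kg. Moving it over the canister.

Emit:
carry_out(moves=[20,0,1,1.5,0,20,-0.3,2.5,1,0,20,-0.4,3.5,0,0,20,-0.5,4,0,0,20,-0.5,4,0,0,20,-0.5,4,0,0,20,-0.2,3,0,0,20,0,2,0,0,20,0,0.7,0,0,20,0,0,0,0])

```text
clock: 44.5
position: [0.4598, -0.08, 0.1829]
ee_rot: [0.001, 0.0, 1.0, -0.0]
contact_force: [0.4, 0.2, -2.1]
width: 0.0267
```

Emit:
carry_out(moves=[20,0,0,-0.5,0,20,0,0,-1,0,20,0,0,-0.5,0,20,0,0,0,0,20,0,0,0,0,20,0,0,0,0,20,0,0,0,0,20,0,0,0,0,20,0,0,0,0,20,0,0,0,0])

```text
clock: 45.5
position: [0.4597, -0.0807, 0.1622]
ee_rot: [0.0, 0.001, 1.0, 0.0]
contact_force: [-0.4, -0.1, -2.0]
width: 0.0265
```

Emit:
carry_out(moves=[20,-0.1,0,-0.5,0,20,0,0,-0.5,0,20,0,0,-0.5,0,20,0,0,-0.4,0,20,0,0,-0.3,0,20,0,0,-0.2,0,20,0,0,-0.2,0,20,0,0,0,0,20,0,0,0,0,20,0,0,0,0])

```text
clock: 46.5
position: [0.4588, -0.0808, 0.1363]
ee_rot: [0.0, 0.001, 1.0, -0.0]
contact_force: [1.2, 0.3, -1.8]
width: 0.0261
```

Emit:
carry_out(moves=[20,0,0,-0.1,0,20,0,0,-0.1,0,20,0,0,-0.1,0,20,0,0,0,0,20,0,0,0,0,20,0,0,0,0,20,0,0,0,0,20,0,0,0,0,20,0,0,0,0,20,0,0,0,0])

```text
clock: 47.5
position: [0.4587, -0.0807, 0.1331]
ee_rot: [0.0, 0.001, 1.0, 0.0]
contact_force: [0.4, -0.7, -1.8]
width: 0.026
```

Still no contact, so I'll go a bit lower.

Emit:
carry_out(moves=[20,0,0,-0.1,0,20,0,0,-0.1,0,20,0,0,0,0,20,0,0,0,0,20,0,0,0,0,20,0,0,0,0,20,0,0,0,0,20,0,0,0,0,20,0,0,0,0,20,0,0,0,0])

```text
clock: 48.5
position: [0.4588, -0.0808, 0.1328]
ee_rot: [0.001, 0.001, 1.0, -0.0]
contact_force: [-2.9, 0.6, 10.6]
width: 0.0262
```

Contact at z = 0.1328, right at seating height. Releasing and raising.

Emit:
carry_out(moves=[20,0,0,0.15,0,40,0,0,0,0,60,0,0,0,0,60,0,0,0,0,60,0,0,0,0,60,0,0,1,0,60,0,0,3,0,60,0,0,3,0,60,0,0,3,0,60,0,0,1,0])

```text
clock: 49.5
position: [0.4604, -0.0813, 0.2463]
ee_rot: [0.003, 0.001, 1.0, -0.001]
contact_force: [-0.4, 1.1, -0.1]
width: 0.0512
```

Emit:
carry_out(moves=[0,0,0,0,0,0,0,0,0,0,0,0,0,0,0,0,0,0,0,0,0,0,0,0,0,0,0,0,0,0,0,0,0,0,0,0,0,0,0,0,0,0,0,0,0,0,0,0,0,0])

```text
clock: 50.5
position: [0.4587, -0.0808, 0.2427]
ee_rot: [0.0, 0.001, 1.0, 0.0]
contact_force: [-0.0, -1.1, 0.1]
width: 0.0002
```

```bash
python3 - <<'E'
from h import *
st,w=shot('wrist','wl3.png'); _,s=shot('side','sl3.png'); C=cam('wrist',st); print(st['position'],st['width'])
h=cv2.cvtColor(w,cv2.COLOR_RGB2HSV); m=cv2.inRange(h,(0,0,205),(180,18,255)); m=cv2.morphologyEx(m,cv2.MORPH_OPEN,np.ones((3,3)))
for c in cv2.findContours(m,cv2.RETR_EXTERNAL,cv2.CHAIN_APPROX_NONE)[0]:
    if cv2.contourArea(c)>2500:
        e=cv2.fitEllipse(cv2.convexHull(c)); print(np.round(e[0],1),np.round(e[1],1),ray(C,*e[0],.121).round(4))
p=proj(C,[.4587,-.0805,.121]); print(p)
x,y=int(p[0]),int(p[1]); x0=max(0,x-120);y0=max(0,y-120)
cv2.imwrite('pics/ml3.png',np.hstack([cv2.resize(w[y0:y0+240,x0:x0+240,::-1],(400,400)),cv2.resize(s[225:315,270:360,::-1],(400,400),interpolation=cv2.INTER_CUBIC)])); print(x0,y0)
E
```

```text
[ 0.45869519 -0.0807512   0.24266138] 0.0002196864884598917
[325.  233.7] [144.9 150.1] [ 0.4584 -0.0813  0.121 ]
[326.12469204 234.07685655]
206 114
```

View pics/ml3.png

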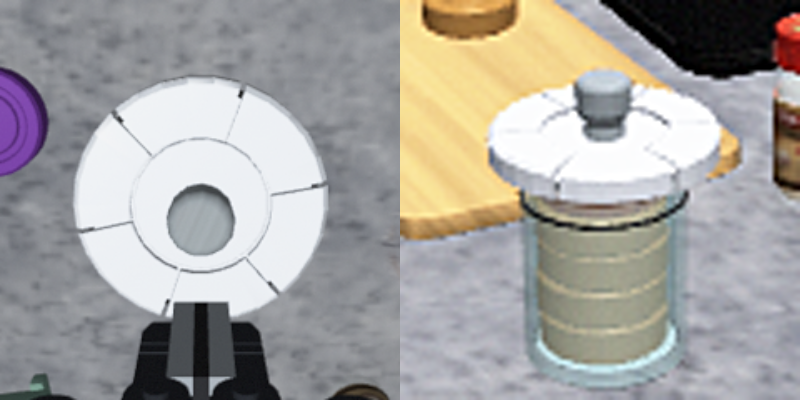

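The lid sits squarely, its centre at (0.4584, -0.081) against the canister's (0.4584, -0.080). Tab centres are at about 11° + 60k. Pressing the tabs with closed fingers, first at 11°.

Emit:
carry_out(moves=[0,2.2,0.4,-1,0,0,2.1,0.4,-2,0,0,0,0,-3,0,0,0,0,-2.5,0,0,0,0,-1.5,0,0,0,0,-1,0,0,0,0,-0.5,0,0,0,0,0,0,0,0,0,0,0,0,0,0,0,0])

```text
clock: 51.6
position: [0.5023, -0.073, 0.1285]
ee_rot: [0.001, 0.001, 1.0, -0.0]
contact_force: [0.4, 0.8, -0.3]
width: 0.0001
```

Emit:
carry_out(moves=[0,0,0,-0.2,0,0,0,0,-0.2,0,0,0,0,-0.2,0,0,0,0,-0.2,0,0,0,0,-0.2,0,0,0,0,-0.1,0,0,0,0,0,0,0,0,0,0,0,0,0,0,0,0,0,0,0,0,0])

```text
clock: 52.6
position: [0.5019, -0.0728, 0.1177]
ee_rot: [0.0, 0.001, 1.0, -0.0]
contact_force: [-2.0, 0.7, 8.1]
width: 0.0003
```

Emit:
carry_out(moves=[0,0,0,-0.1,0,0,0,0,-0.1,0,0,0,0,0,0,0,0,0,0,0,0,0,0,0,0,0,0,0,0,0,0,0,0,0,0,0,0,0,0,0,0,0,0,0,0,0,0,0,0,0])

```text
clock: 53.6
position: [0.5025, -0.0728, 0.1173]
ee_rot: [0.001, 0.001, 1.0, -0.0]
contact_force: [-3.5, 1.6, 16.8]
width: 0.0002
```

Hard stop at 0.1173 m and 17 N, so this tab is home. Next is the tab at 71°.

Emit:
carry_out(moves=[0,0,0,1.3,0,0,-1.5,1.7,0,0,0,-1.4,1.6,0,0,0,0,0,0,0,0,0,0,-0.4,0,0,0,0,-0.4,0,0,0,0,-0.3,0,0,0,0,-0.2,0,0,0,0,0,0,0,0,0,0,0])

```text
clock: 54.6
position: [0.474, -0.04, 0.1171]
ee_rot: [0.001, 0.002, 1.0, 0.0]
contact_force: [-3.8, 3.0, 20.7]
width: -0.0
```

Emit:
carry_out(moves=[0,0,0,0,0,0,0,0,0,0,0,0,0,0,0,0,0,0,0,0,0,0,0,0,0,0,0,0,0,0,0,0,0,0,0,0,0,0,0,0,0,0,0,0,0,0,0,0,0,0])

```text
clock: 55.6
position: [0.4741, -0.04, 0.1171]
ee_rot: [0.001, 0.002, 1.0, 0.0]
contact_force: [-5.2, 2.9, 22.3]
width: -0.0
```

Emit:
carry_out(moves=[0,0,0,1.4,0,0,-2.2,-0.4,0,0,0,-2.1,-0.4,0,0,0,0,0,0,0,0,0,0,-0.4,0,0,0,0,-0.4,0,0,0,0,-0.3,0,0,0,0,-0.2,0,0,0,0,-0.1,0,0,0,0,0,0])

```text
clock: 56.6
position: [0.4313, -0.048, 0.117]
ee_rot: [0.001, 0.001, 1.0, -0.0]
contact_force: [-6.2, 0.8, 23.0]
width: 0.0003
```

Emit:
carry_out(moves=[0,0,0,1.4,0,0,-0.7,-2.1,0,0,0,-0.7,-2.1,0,0,0,0,0,0,0,0,0,0,-0.4,0,0,0,0,-0.4,0,0,0,0,-0.3,0,0,0,0,-0.2,0,0,0,0,-0.1,0,0,0,0,0,0])

```text
clock: 57.6
position: [0.4162, -0.0896, 0.117]
ee_rot: [0.0, 0.001, 1.0, -0.001]
contact_force: [-6.8, -0.0, 23.9]
width: -0.0002
```

Emit:
carry_out(moves=[0,0,0,1.4,0,0,1.5,-1.7,0,0,0,1.4,-1.6,0,0,0,0,0,0,0,0,0,0,-0.4,0,0,0,0,-0.4,0,0,0,0,-0.3,0,0,0,0,-0.2,0,0,0,0,-0.1,0,0,0,0,0,0])

```text
clock: 58.6
position: [0.4442, -0.1222, 0.117]
ee_rot: [0.0, 0.001, 1.0, -0.0]
contact_force: [-5.2, 1.0, 22.0]
width: 0.0001
```

Emit:
carry_out(moves=[0,0,0,1.4,0,0,2.2,0.4,0,0,0,2.1,0.4,0,0,0,0,0,0,0,0,0,0,-0.4,0,0,0,0,-0.4,0,0,0,0,-0.3,0,0,0,0,-0.2,0,0,0,0,-0.1,0,0,0,0,0,0])

```text
clock: 59.6
position: [0.4872, -0.1149, 0.1171]
ee_rot: [0.001, 0.002, 1.0, -0.0]
contact_force: [-2.9, 2.6, 18.8]
width: -0.0003
```

All six presses ended at the same hard stop, 0.117 m. Retracting for a final check.

Emit:
carry_out(moves=[0,0,0,2,0,0,0,0,3,0,0,0,0,3,0,0,-1.4,1.7,3,0,0,-1.4,1.7,1.5,0,0,0,0,0,0,0,0,0,0,0,0,0,0,0,0,0,0,0,0,0,0,0,0,0,0])

```text
clock: 60.6
position: [0.4596, -0.0811, 0.2386]
ee_rot: [-0.001, 0.002, 1.0, 0.0]
contact_force: [-0.7, -0.4, 0.4]
width: -0.0001
```

```bash
python3 - <<'E'
from h import *
st,w=shot('wrist','wf.png'); _,s=shot('side','sf.png'); _,t=shot('top','tf.png'); C=cam('wrist',st); print(st['position'],st['contact_force'])
h=cv2.cvtColor(w,cv2.COLOR_RGB2HSV); m=cv2.inRange(h,(0,0,205),(180,18,255)); m=cv2.morphologyEx(m,cv2.MORPH_OPEN,np.ones((3,3)))
for c in cv2.findContours(m,cv2.RETR_EXTERNAL,cv2.CHAIN_APPROX_NONE)[0]:
    if cv2.contourArea(c)>2500:
        e=cv2.fitEllipse(cv2.convexHull(c)); print(np.round(e[0],1),np.round(e[1],1),ray(C,*e[0],.118).round(4))
cv2.imwrite('pics/mf.png',np.vstack([np.hstack([cv2.resize(w[114:354,206:446,::-1],(400,300)),cv2.resize(s[225:315,255:375,::-1],(400,300),interpolation=cv2.INTER_CUBIC)]),np.hstack([cv2.resize(t[150:330,150:390,::-1],(400,300)),cv2.resize(s[170:410,210:530,::-1],(400,300))])]))
E
```

```text
[ 0.45960159 -0.08110522  0.23861715] [-0.71538136 -0.41901081  0.43480049]
[326.1 232.1] [145.4 150.1] [ 0.4576 -0.0808  0.118 ]
```

View pics/mf.png

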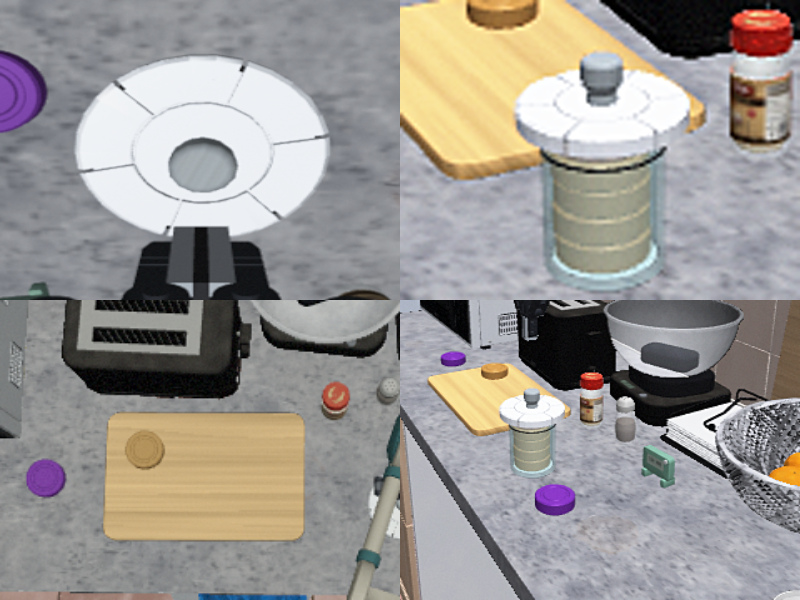

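The final picture shows the lid level and its tabs flush. The spare round lies on the board, and the bystanders and purple discs are in place.

```bash
python3 -c "
from rig import manip
print(manip.sign_off())"
```

```text
the job is handed in; nothing more can be done
None
```

The job is handed in at about 61 s on the robot's clock. I got no verdict back, so what follows rests on my own checks.

- **Stack:** The canister started empty, so four of the five rounds went in. In the side view they lie flat with the top level with the fill line. The fifth round is still lying on the board.
- **Keeper:** It was knocked about 5 cm aside during the run. I found it again, picked it up and laid it flat on the stack.
- **Lid and tabs:** The lid met the rim at the expected seating height, within about 1 mm of the canister's axis. All six tabs were pressed to the same hard stop, 0.117 m at 17–24 N. That is about 1 mm below the nominal flush height, within calibration error.
- **Final check:** The canister is upright and the lid level, with the tabs looking flush. The spice jar, salt cellar, timer and purple discs look undisturbed, and the gripper is clear of everything. No check failed or disagreed with another.

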